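Set the banding wheel to the red line

ROBOT

A 6-joint arm with a two-finger parallel gripper is mounted at the origin on the work surface. World frame = base frame: x ahead of the robot, y to its left, z up, the work surface at z = 0. Lengths are in m, angles in degrees, forces in N, time in s.
With the tool pointing down it reaches from about 0.35 to 0.875 m from the base axis. Payload 4.2 kg.
Tool frame: the origin (TCP) lies midway between the tips of the shut fingers; the grasp point (between the pads) lies 19 mm behind it; z points along the fingers, y is the direction in which the jaws open and shut (so a half turn about z gives the same grasp; the last joint's range is limited). The gripper opens to 87 mm and grips with 3 to 60 N. Pads are 19 mm wide; open, the fingers measure 117 mm over their backs; the gripper's body (75 mm by 190 mm) begins 51 mm behind the grasp point.
Start: joints at [91.536, 22.042, 0.453, 0, -68.411, -14.817], TCP at [0.144, 0.608, 0.223] pointing down, gripper open.
Joint ranges: [-179.83, 179.83], [-69.29, 118.12], [-61.27, 80.66], [-181.25, 117.63], [-171.15, -9.14], [-177.46, 177.46]. Speed limits (degrees/s): [159.86, 159.86, 180, 180, 180, 180].

INTERFACE

Orientations are given as a 3x3 rotation matrix whose columns are the frame's x, y, z axes.
In Python, from station import sense, capture, get_calibration, finish_job, spot_in, spot_point gives the robot as it stands.
- The arm moves only by the shell command python3 -m inch 'ROWS'. ROWS is JSON, a list of rows, each an object with "fingers": the finger opening in cm, from 0 to 8.7; "delta_pos": the shift along the tool's x, y, z in cm, a list of three; "spin": the turn about the tool's z in degrees. In form: [{"fingers": fingers, "delta_pos": [dx, dy, dz], "spin": spin}, ...]. A call has 1 to 20 rows; each row is the pose to reach, as a shift and turn from the pose commanded when the call began, along the tool's axes at that moment; what a row does not reach only later rows make up. A row lasts 1/10 s, in which the tool goes at most 50 mm and 8.59 degrees, less where a joint would pass 70% of its speed; a pose out of reach is approached as far as the arm can. A call with a gripper value outside its range is refused whole. The fingers move at their own pace and stop on an object; the grip force is fixed at half the most. Time passes only in rows, so rows that repeat a pose let the fingers close. It gives the time, the measured TCP pose, the force and the opening at its end, in the units of the state.
- sense(): the state, without advancing time (a new reading comes with each control period).
- capture(name): name is "side" or "top"; returns the picture (384x512x3 uint8, red, green, blue); there is no depth.
- get_calibration(name): a dict with "K" (3x3 intrinsics, pixels), "T" (4x4, takes a point from camera to world coordinates). Camera axes: x right, y up, looking along -z (the intrinsics and any distortion apply to the point x, -y, -z); pixel columns grow to the right and rows downward; lengths in m; the calibration is good to about 2 mm. A picture is of the moment at which its call begins. get_calibration takes no time and is no camera call.
- finish_job(): hands the job in, once; it reports no verdict.
Trained networks look in the newest picture that a camera, given by its name, has taken for a name from the list of things; names that differ only in an ending like _2 or _b are one class to them, and where a whole thing is asked for, a point or a joint stands for the part that bears it (a point fixed in the world has none). Each returns a list of dicts, best first, with "conf" (0 to 1); they miss things now and then, are a little off and sometimes report something else, mostly with a low value. They report only what shows in the picture. A call takes as long as a camera call. They do not tell look-alikes from the thing itself.
- spot_in(camera, target): "extent" ([left, top, right, bottom] as shares, 0 to 1, of the picture: columns of its width, rows of its height, round what is visible of it).
- spot_point(camera, target): "location" ([column, row] as shares, 0 to 1, of the picture: columns of its width, rows of its height: a listed point, or the origin of a listed thing).
The state is a dict: "time_s": time; "joints": joint angles; "joint_velocities": joint speeds; "effort": joint torques, N m; "tcp_pos": TCP position; "ee_rot": TCP orientation; "wrist_force": force on the tool from outside, world axes, zero at the start; "moment": the same for the moment, N m; "gripper_width": opening from 0.0 (shut) to 1.0 (fully open).
Only numpy, scipy, OpenCV 4.12 (cv2) and the standard library are available. Lean on these libraries where they do the work, as an engineer would, in place of code of your own. Each camera call takes 0.05 s, during which the arm holds its last target.

TASK

Set the potter's banding wheel for the next stripe: with a fingertip, gently push the orange finger posts to turn the wheel, either way round, until its white index mark lines up exactly with the red line on the scale collar, then take the hand away. Only push, do not pinch or squeeze the posts. The freshly painted bowl rides round on the wheel and must not be touched, and everything else on the table stays where it is.

Things in the scene. Friction and masses are not known exactly. Their poses are not given: they have to be found in the camera images.
- wheel (a joint): Angle of the banding wheel (rad), growing counter-clockwise seen from above. It turns endlessly both ways about a fixed vertical axis, with no detents or stops; light friction (about 0.1 N m, so 1 to 2 N at a finger post) keeps it where it is left and it does not coast.
- axis (a point): The wheel's vertical axis at the level of the wheel's top face, 64 mm above the table. The wheel is a dark disc 190 mm in diameter; around it, level with its top face, lies the fixed white scale collar (196 mm inside, 250 mm outside). The green bed below is fixed to the table.
- index (a point): Outer end of the index mark: the one white radial line (6 mm wide, 48 mm long) on the dark wheel's top face. The point lies at the wheel's rim, 96.5 mm from the axis, level with the top face, and turns with the wheel.
- target (a point): Inner end of the target line: the one red radial line (6 mm wide, 26 mm long) on the fixed white scale collar, among thinner black lines every 10 degrees. The point lies 96.5 mm from the axis, level with the wheel's top face. When the index mark lines up with the target line, this point and the index point coincide.
- post_a (a point): One of three fixed orange finger posts standing on the wheel (12 mm in diameter, 28 mm tall, 78 mm from the axis, 120 degrees apart), for pushing it round. The point is half-way up, 14 mm above the wheel's top face. This post stands 60 degrees counter-clockwise of the index mark, seen from above.
- post_b (a point): The finger post opposite the index mark (180 degrees); point half-way up.
- post_c (a point): The finger post 60 degrees clockwise of the index mark; point half-way up.
- bowl_mid (a point): Freshly painted blue bowl, 80 mm across its rim, 42 mm tall, standing loose on the middle of the wheel and turning with it. The point is on its axis, half-way up (21 mm above the wheel's top face).
- mug_white_mid (a point): Bystander: white mug, 76 mm across, 82 mm tall, loose on the table; the point is on its axis about half-way up.
- mug_clay_mid (a point): Bystander: brown clay mug, 72 mm across, 88 mm tall, loose on the table; the point is on its axis about half-way up.
- jar_mid (a point): Bystander: small glaze jar with a blue cap, 60 mm across, 70 mm tall, loose on the table; the point is on its axis about half-way up.
- animal_mid (a point): Bystander: small brown clay animal, 70 mm long, 54 mm tall, loose on the table; the point is on its axis about half-way up.
- brush_mid (a point): Bystander: brush lying flat, 180 mm long, loose on the table; the point is about the middle of its handle line, 10 mm up.
- bottle_mid (a point): Bystander: brown bottle with a yellow cap, 60 mm across, 150 mm tall, loose on the table; the point is on its axis about half-way up.
- cup_mid (a point): Bystander: white cup without handle, 80 mm across, 80 mm tall, loose on the table; the point is on its axis about half-way up.
There are look-alikes about, which are no part of the job. Leave any green look-alike of the part that bears bowl_mid alone.

How it is judged:
By the outcome, as a careful person would: the job done as asked, in the order asked, and still so for the second after the job is handed in, with the robot touching nothing.
It also fails if it takes over 45 s, if anything falls off the work surface, if the arm or the gripper's body presses on something with over 40 N, if the wrist force passes 120 N, or if a joint passes its speed limit or range.

## Working session

There is one attempt and no reset: what is moved stays moved. The work goes in short steps, Python scripts to look and compute and a shell command to move; the robot and the scene stay as the last step left them, time stands still between calls to the robot, and variables do not carry over. Pictures are saved under pics/ and viewed, and the job is handed in when it is done.

```bash
ls; mkdir -p pics; python3 - <<'E'
from station import *
import cv2
s=sense();print(s)
for n in("side","top"):
    im=capture(n);cv2.imwrite(f"pics/{n}0.png",im[:,:,::-1]);c=get_calibration(n);print(n,c)
    for t in("axis","index","target","post_a","bowl_mid"):
        print(t,[(round(d['conf'],2),round(d['location'][0]*512,1),round(d['location'][1]*384,1)) for d in spot_point(n,t)])
E
```

```text
pics
{'time_s': 0.0, 'joints': array([ 9.15357510e+01,  2.20913689e+01,  3.79812655e-01, -2.68966303e-02,
       -6.84117832e+01, -1.48155670e+01]), 'joint_velocities': array([0.04707543, 0.02761385, 0.00367207, 0.0804986 , 0.05787268,
       0.01219982]), 'effort': array([ 6.76118143e-04, -3.90665102e+01,  1.87405801e+01,  4.21983048e+00,
        1.09997435e-02, -1.98203306e-04]), 'tcp_pos': array([0.1434309 , 0.60770178, 0.22145885]), 'ee_rot': array([[ 9.73220080e-01, -2.29875036e-01, -3.78655886e-04],
       [-2.29875312e-01, -9.73217684e-01, -2.16356428e-03],
       [ 1.28834813e-04,  2.19266784e-03, -9.99997588e-01]]), 'wrist_force': array([0.10923147, 0.23767686, 0.20190057]), 'moment': array([-0.0036224 ,  0.0095301 ,  0.01127601]), 'gripper_width': 0.9975656279199472}
side {'K': array([[469.60208431,   0.        , 252.06354493],
       [  0.        , 469.60208431, 196.89277154],
       [  0.        ,   0.        ,   1.        ]]), 'T': array([[-9.99930601e-01, -6.89680561e-04, -1.17608111e-02,
         4.90305433e-01],
       [-9.62339640e-03, -5.28035172e-01,  8.49167974e-0
[... 518 characters left out ...]
9.0), (0.57, 301.9, 184.3), (0.33, 260.9, 195.9)]
top {'K': array([[445.23501243,   0.        , 259.13753603],
       [  0.        , 445.23501243, 195.77295109],
       [  0.        ,   0.        ,   1.        ]]), 'T': array([[-0.00567639,  0.99746683, -0.07090627,  0.4022915 ],
       [-0.99992621, -0.00642336, -0.01031097, -0.00596005],
       [-0.01074031,  0.07084251,  0.99742969,  1.62663635],
       [ 0.        ,  0.        ,  0.        ,  1.        ]])}
axis [(0.91, 250.5, 183.1)]
index [(0.64, 271.2, 204.2)]
target [(0.75, 223.7, 185.6)]
post_a [(0.8, 238.4, 172.2), (0.63, 244.2, 205.1), (0.55, 274.5, 176.9)]
bowl_mid [(0.81, 310.0, 244.0), (0.7, 175.4, 157.7), (0.64, 253.0, 185.1)]
```

```bash
python3 - <<'E'
import cv2
a=cv2.imread("pics/top0.png");b=cv2.imread("pics/side0.png")
cv2.imwrite("pics/t1.png",cv2.resize(a,(768,576),interpolation=3))
cv2.imwrite("pics/s1.png",cv2.resize(b,(768,576),interpolation=3))
cv2.imwrite("pics/tc.png",cv2.resize(a[135:235,200:300],(600,600),interpolation=2))
cv2.imwrite("pics/sc.png",cv2.resize(b[160:250,180:300],(800,600),interpolation=2))
E
```

```text
(no output)
```

View pics/t1.png

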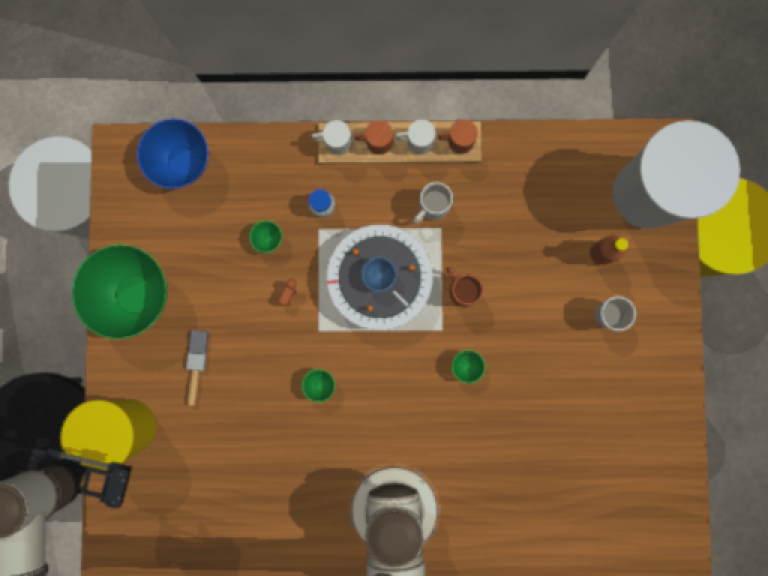

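View pics/s1.png

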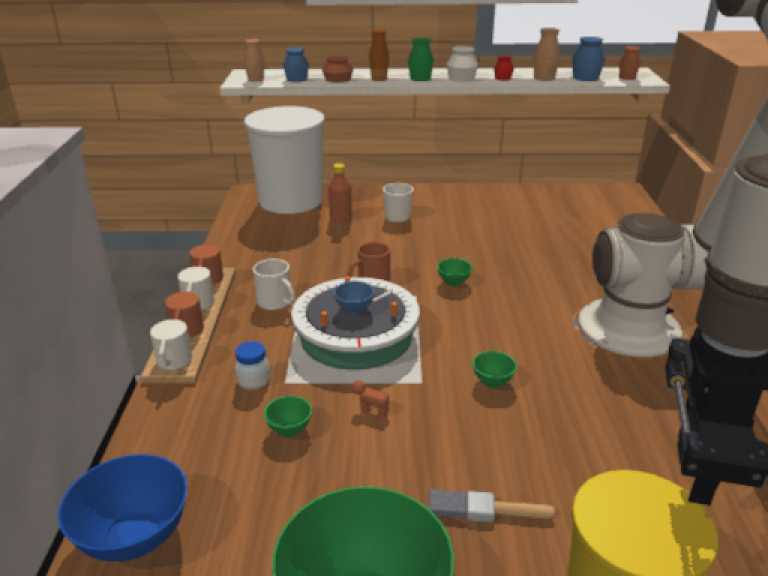

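View pics/tc.png

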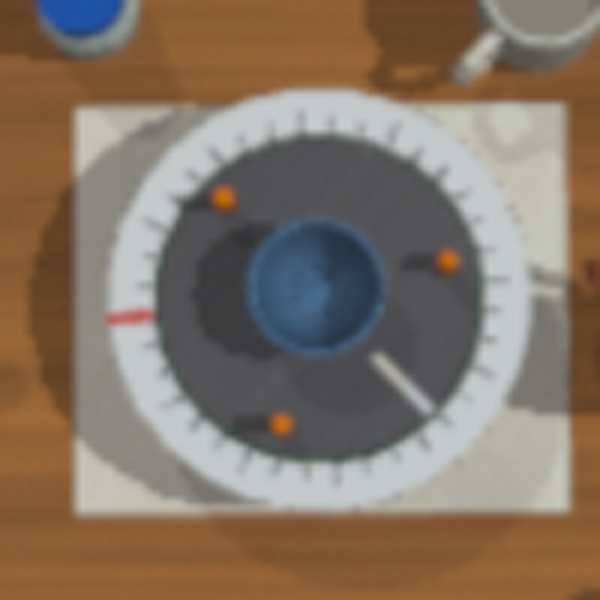

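View pics/sc.png

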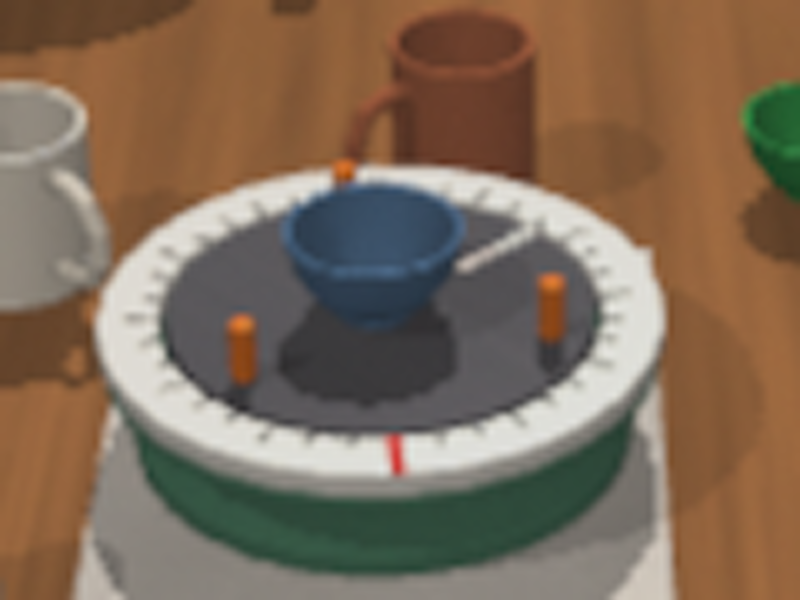

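Top view: the wheel is at about (253,182), with the white index at lower right (272,203) and the red line at left (221,188). The posts are at (237,168), (274,178) and (247,206). Of the bowls, the one on the wheel is blue at (253,182). The three green ones at (177,158), (212,257) and (312,244) are look-alikes standing on the table. A clockwise turn of about 126° is needed. I'll push post_b at (237,168), the one opposite the index. Next I measure this on the rectified wheel plane.

```bash
cat > h.py <<'E'
import numpy as np,cv2
from station import *
def proj(n,P):
    c=get_calibration(n);T=c["T"];q=(np.asarray(P,float)-T[:3,3])@T[:3,:3]
    q=q*[1,-1,-1];u=q@c["K"].T;return u[...,:2]/u[...,2:]
def warp(n,im,cx,cy,z=0.064,half=.15,s=.0005):
    # world patch: row down = -x, col right = -y
    g=np.arange(-half,half,s)
    X,Y=np.meshgrid(cx-g,cy-g,indexing='ij')
    p=proj(n,np.stack([X,Y,np.full_like(X,z)],-1)).astype(np.float32)
    return cv2.remap(im,p[...,0],p[...,1],cv2.INTER_CUBIC),X,Y
def raypt(n,uv,z):
    c=get_calibration(n);d=np.linalg.inv(c["K"])@[uv[0],uv[1],1];d=c["T"][:3,:3]@(d*[1,-1,-1]);o=c["T"][:3,3]
    return o+d*(z-o[2])/d[2]
def measure(n,im,c0):
    w,X,Y=warp(n,im,*c0);hsv=cv2.cvtColor(w,cv2.COLOR_RGB2HSV)
    wi=w.astype(int)
    # collar outer/inner: bright unsaturated ring -> fit dark/white inner boundary
    out={'w':w}
    # centre: radial edge search
    c=np.array(c0,float)
    gray=cv2.cvtColor(w,cv2.COLOR_RGB2GRAY).astype(np.float32)
    for it in range(4):
        pts=[]
        for a in np.deg2rad(np.arange(0,360,2)):
            r=np.arange(.088,.108,.00025);x=c[0]+r*np.cos(a);y=c[1]+r*np.sin(a)
            v=cv2.remap(gray,((c0[1]-y+.15)/.0005).astype(np.float32)[None],((c0[0]-x+.15)/.0005).astype(np.float32)[None],1)[0]
            g=np.gradient(cv2.GaussianBlur(v[None],(0,0),3)[0]);k=g[5:-5].argmax()+5
            if g[k]>1: pts.append((x[k],y[k]))
        p=np.array(pts)
        m=np.ones(len(p),bool)
        for _ in range(5):
            A=np.c_[2*p[m],np.ones(m.sum())];s=np.linalg.lstsq(A,(p[m]**2).sum(1),rcond=None)[0]
            R=np.sqrt(s[2]+s[0]**2+s[1]**2);e=np.hypot(*(p-s[:2]).T)-R;m=abs(e)<.0015+1e-9
            if m.sum()<20:break
        c=s[:2]
    out['c']=c;out['R']=R;out['n']=int(m.sum())
    r=np.hypot(X-c[0],Y-c[1]);a=np.arctan2(Y-c[1],X-c[0])
    red=(wi[...,0]-np.maximum(wi[...,1],wi[...,2])>50)&(r>.099)&(r<.124)&(hsv[...,1]>110)
    wh=(wi.min(-1)>130)&(r>.052)&(r<.091)
    for k,mk in(('target',red),('index',wh)):
        nl,l,st,_=cv2.connectedComponentsWithStats(mk.astype(np.uint8))
        if nl<2: out[k]=None;continue
        i=1+st[1:,4].argmax();q=l==i
        ph=np.exp(1j*a[q]).mean();out[k]=(round(np.rad2deg(np.angle(ph)),2),int(q.sum()))
    return out
E
python3 - <<'E'
from h import *
ims={n:cv2.imread(f"pics/{n}0.png")[:,:,::-1].copy() for n in("top","side")}
c0=raypt("top",(252.5,182.5),.064)[:2]
ws=[]
for n in ims:
    o=measure(n,ims[n],c0);w=o.pop('w');print(n,o);ws.append(w[:,:,::-1][::1,::1][100:500,100:500])
cv2.imwrite("pics/w0.png",np.hstack(ws))
E
```

```text
top {'c': array([0.55441383, 0.03241887]), 'R': np.float64(0.09716810037326351), 'n': 179, 'target': (np.float64(95.41), 252), 'index': (np.float64(-136.08), 1135)}
side {'c': array([0.55184177, 0.03066634]), 'R': np.float64(0.09725108083364499), 'n': 141, 'target': (np.float64(95.47), 424), 'index': (np.float64(-135.18), 1410)}
```

View pics/w0.png

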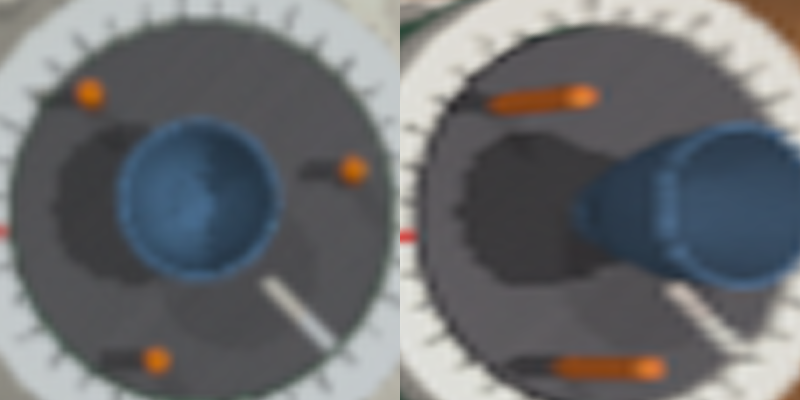

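```bash
python3 -m inch '[{"fingers":0,"delta_pos":[13,10,0],"spin":-20},{"fingers":0,"delta_pos":[13,10,0],"spin":-20},{"fingers":0,"delta_pos":[13,10,0],"spin":-20},{"fingers":0,"delta_pos":[27,20,0],"spin":-45},{"fingers":0,"delta_pos":[27,20,0],"spin":-45},{"fingers":0,"delta_pos":[27,20,0],"spin":-45},{"fingers":0,"delta_pos":[53.3,38.9,0],"spin":-88.3},{"fingers":0,"delta_pos":[53.3,38.9,0],"spin":-88.3},{"fingers":0,"delta_pos":[53.3,38.9,0],"spin":-88.3},{"fingers":0,"delta_pos":[53.3,38.9,0],"spin":-88.3},{"fingers":0,"delta_pos":[53.3,38.9,0],"spin":-88.3},{"fingers":0,"delta_pos":[53.3,38.9,0],"spin":-88.3},{"fingers":0,"delta_pos":[53.3,38.9,0],"spin":-88.3},{"fingers":0,"delta_pos":[53.3,38.9,0],"spin":-88.3},{"fingers":0,"delta_pos":[53.3,38.9,0],"spin":-88.3},{"fingers":0,"delta_pos":[53.3,38.9,0],"spin":-88.3},{"fingers":0,"delta_pos":[53.3,38.9,0],"spin":-88.3},{"fingers":0,"delta_pos":[53.3,38.9,0],"spin":-88.3}]'; python3 - <<'E'
from h import *
s=sense();print(s['tcp_pos'],s['ee_rot'],s['joints'],s['time_s'],s['gripper_width'])
for n in("side","top"):
    im=capture(n);cv2.imwrite(f"pics/{n}2.png",cv2.resize(im[:,:,::-1],(768,576),interpolation=3))
E
```

```text
time_s: 2.4
tcp_pos: [0.5723, 0.1083, 0.2228]
ee_rot: [[0.257, 0.967, 0.0], [0.967, -0.257, 0.0], [0.0, 0.0, -1.0]]
wrist_force: [-0.7, -0.1, -0.7]
gripper_width: 0.007
[0.57228812 0.10831455 0.2228311 ] [[ 2.56629029e-01  9.66509954e-01  2.23224647e-04]
 [ 9.66509939e-01 -2.56629079e-01  2.33305794e-04]
 [ 2.82778308e-04  1.55875800e-04 -9.99999948e-01]] [ 2.66377907e+01  1.78873565e+01 -5.71506546e+00 -6.78250740e-03
 -6.63801526e+01  1.38494790e+02] 2.4 0.006807170495354915
```

View pics/side2.png

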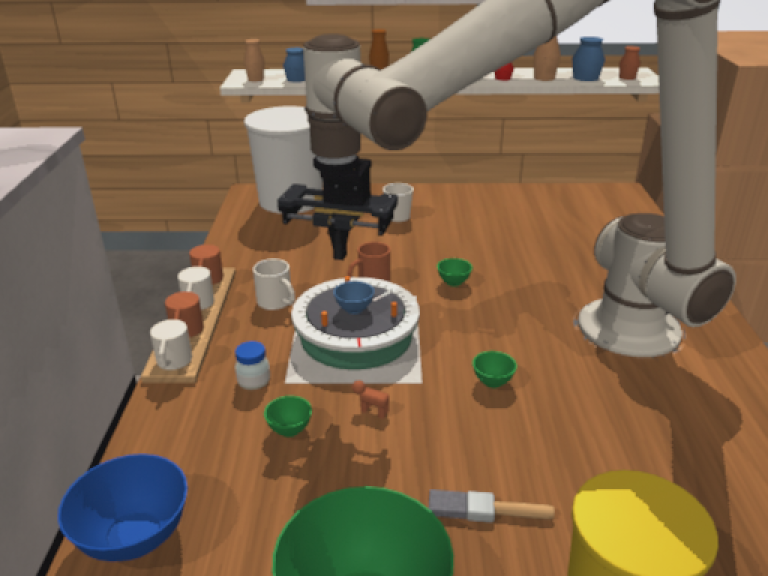

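View pics/top2.png

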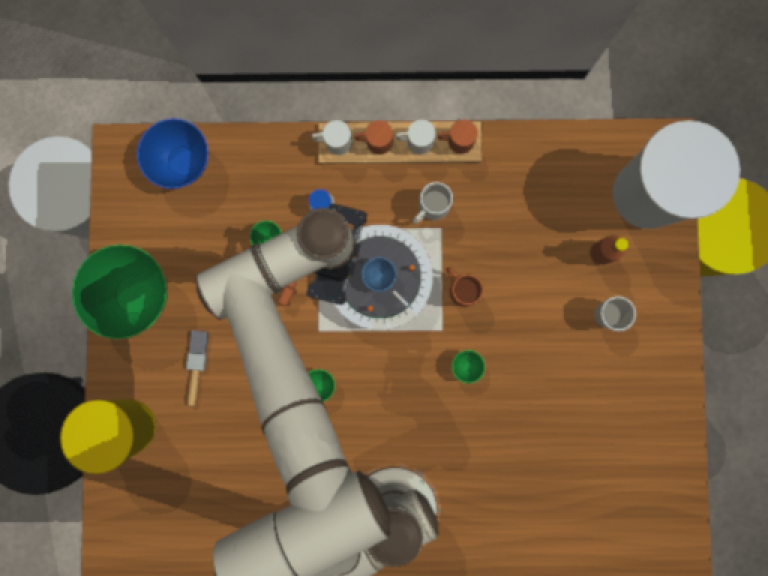

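The shut fingers are above the wheel at about φ=75°, counter-clockwise of post_b. Next I descend between the posts.

```bash
python3 -m inch '[{"fingers":0,"delta_pos":[0,0,3],"spin":0},{"fingers":0,"delta_pos":[0,0,6],"spin":0},{"fingers":0,"delta_pos":[0,0,9],"spin":0},{"fingers":0,"delta_pos":[0,0,11],"spin":0},{"fingers":0,"delta_pos":[0,0,12.5],"spin":0},{"fingers":0,"delta_pos":[0,0,13.5],"spin":0},{"fingers":0,"delta_pos":[0,0,14.5],"spin":0},{"fingers":0,"delta_pos":[0,0,14.5],"spin":0},{"fingers":0,"delta_pos":[0,0,14.5],"spin":0}]'; python3 - <<'E'
from h import *
ims=[]
for n in("side","top"):
    im=capture(n);ims.append(im)
c=raypt("top",(252.5,182.5),.064)[:2]
print(measure("side",ims[0],c)['index'])
a=cv2.resize(ims[0][140:260,170:300,::-1],(400,370),interpolation=2);b=cv2.resize(ims[1][120:240,190:320,::-1],(400,370),interpolation=2)
cv2.imwrite("pics/d3.png",np.hstack([a,b]))
# plan: tool frame at start
c=np.array([.553,.0315]);yaw0=np.deg2rad(75.13);s=sense();p0=s['tcp_pos'][:2];print(s['tcp_pos'],s['wrist_force'])
v=p0-c;print('phi',np.rad2deg(np.arctan2(v[1],v[0])),'r',np.hypot(*v))
E
```

```text
time_s: 3.4
tcp_pos: [0.5733, 0.1075, 0.078]
ee_rot: [[0.258, 0.966, 0.001], [0.966, -0.258, 0.0], [0.0, 0.001, -1.0]]
wrist_force: [-1.4, -0.5, 0.6]
gripper_width: 0.006
(np.float64(-133.58), 2)
[0.5735412  0.10751578 0.07848055] [ 0.0844423  -0.42391211  0.85391254]
phi 74.87852741640766 r 0.07874223764373671
```

View pics/d3.png

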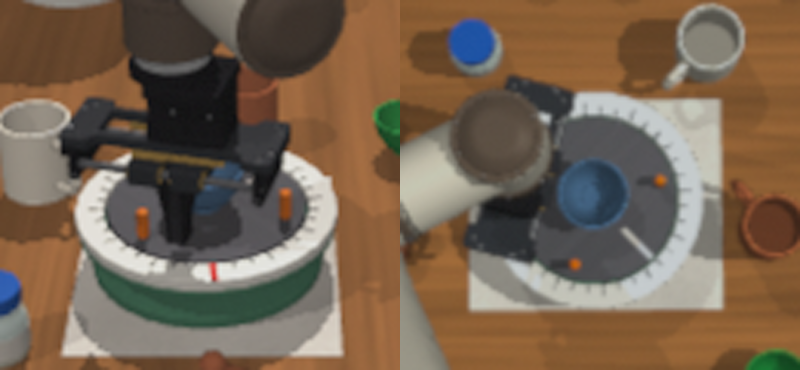

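```bash
python3 -m inch '[{"fingers":0,"delta_pos":[-0.02,0.54,0],"spin":4},{"fingers":0,"delta_pos":[-0.08,1.09,0],"spin":8},{"fingers":0,"delta_pos":[-0.17,1.62,0],"spin":12},{"fingers":0,"delta_pos":[-0.3,2.15,0],"spin":16},{"fingers":0,"delta_pos":[-0.47,2.67,0],"spin":20},{"fingers":0,"delta_pos":[-0.67,3.17,0],"spin":24},{"fingers":0,"delta_pos":[-0.91,3.66,0],"spin":28},{"fingers":0,"delta_pos":[-1.19,4.13,0],"spin":32},{"fingers":0,"delta_pos":[-1.49,4.58,0],"spin":36},{"fingers":0,"delta_pos":[-1.82,5.01,0],"spin":40},{"fingers":0,"delta_pos":[-2.19,5.42,0],"spin":44},{"fingers":0,"delta_pos":[-2.58,5.8,0],"spin":48},{"fingers":0,"delta_pos":[-3,6.15,0],"spin":52},{"fingers":0,"delta_pos":[-3.44,6.47,0],"spin":56},{"fingers":0,"delta_pos":[-3.9,6.75,0],"spin":60},{"fingers":0,"delta_pos":[-3.9,6.75,0],"spin":60},{"fingers":0,"delta_pos":[-3.9,6.75,0],"spin":60}]'; python3 - <<'E'
from h import *
ims=[]
for n in("side","top"):
    im=capture(n);ims.append(im)
c=raypt("top",(252.5,182.5),.064)[:2]
for n,i in zip(("side","top"),ims):
    o=measure(n,i,c);print(n,o['c'],o['n'],o['index'],o['target'])
a=cv2.resize(ims[0][140:260,170:300,::-1],(400,370),interpolation=2);b=cv2.resize(ims[1][120:240,190:320,::-1],(400,370),interpolation=2)
cv2.imwrite("pics/d4.png",np.hstack([a,b]))
c=np.array([.553,.0315]);s=sense();p0=s['tcp_pos'][:2]
v=p0-c;print('phi',np.rad2deg(np.arctan2(v[1],v[0])),'r',np.hypot(*v),s['wrist_force'],np.rad2deg(np.arctan2(s['ee_rot'][1,0],s['ee_rot'][0,0])))
E
```

```text
time_s: 5.2
tcp_pos: [0.6282, 0.0521, 0.0781]
ee_rot: [[0.966, 0.26, 0.001], [0.26, -0.966, 0.0], [0.001, 0.0, -1.0]]
wrist_force: [-0.3, -0.3, -0.7]
gripper_width: 0.002
side [0.55177939 0.03023265] 114 (np.float64(-175.08), 1679) (np.float64(-107.42), 857)
top [0.55434656 0.03249561] 132 (np.float64(-176.41), 1172) (np.float64(95.39), 263)
phi 15.428688804520423 r 0.0778571378314277 [-0.10535556 -0.64217498 -0.17494697] 15.082827122716987
```

View pics/d4.png

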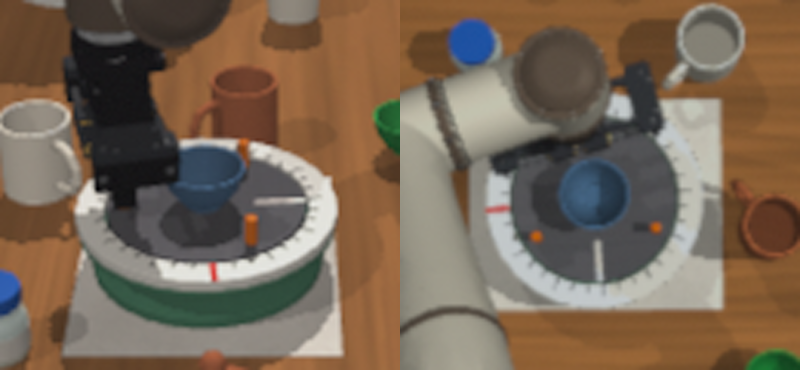

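```bash
python3 -m inch '[{"fingers":0,"delta_pos":[-0.02,0.54,0],"spin":4},{"fingers":0,"delta_pos":[-0.08,1.09,0],"spin":8},{"fingers":0,"delta_pos":[-0.17,1.62,0],"spin":12},{"fingers":0,"delta_pos":[-0.3,2.15,0],"spin":16},{"fingers":0,"delta_pos":[-0.47,2.67,0],"spin":20},{"fingers":0,"delta_pos":[-0.67,3.17,0],"spin":24},{"fingers":0,"delta_pos":[-0.91,3.66,0],"spin":28},{"fingers":0,"delta_pos":[-1.19,4.13,0],"spin":32},{"fingers":0,"delta_pos":[-1.49,4.58,0],"spin":36},{"fingers":0,"delta_pos":[-1.82,5.01,0],"spin":40},{"fingers":0,"delta_pos":[-2.19,5.42,0],"spin":44},{"fingers":0,"delta_pos":[-2.58,5.8,0],"spin":48},{"fingers":0,"delta_pos":[-3,6.15,0],"spin":52},{"fingers":0,"delta_pos":[-3.44,6.47,0],"spin":56},{"fingers":0,"delta_pos":[-3.9,6.75,0],"spin":60},{"fingers":0,"delta_pos":[-4.38,7.01,0],"spin":64},{"fingers":0,"delta_pos":[-4.88,7.23,0],"spin":68},{"fingers":0,"delta_pos":[-5.39,7.42,0],"spin":72},{"fingers":0,"delta_pos":[-5.91,7.57,0],"spin":76},{"fingers":0,"delta_pos":[-5.91,7.57,0],"spin":76}]'; cat > look.py <<'E'
import sys
from h import *
ims=[]
for n in("side","top"):
    im=capture(n);ims.append(im)
c=raypt("top",(252.5,182.5),.064)[:2]
ws=[]
for n,i in zip(("side","top"),ims):
    o=measure(n,i,c);print(n,o['c'],o['n'],o['index'],o['target']);ws.append(o['w'][100:500,75:475,::-1])
a=cv2.resize(ims[0][140:260,170:300,::-1],(400,370),interpolation=2);b=cv2.resize(ims[1][120:240,190:320,::-1],(400,370),interpolation=2)
cv2.imwrite(f"pics/{sys.argv[1]}.png",np.hstack([a,b]))
cv2.imwrite(f"pics/{sys.argv[1]}w.png",np.hstack(ws))
c=np.array([.553,.0315]);s=sense();p0=s['tcp_pos'][:2]
v=p0-c;print('phi',np.rad2deg(np.arctan2(v[1],v[0])),'r',np.hypot(*v),s['wrist_force'],np.rad2deg(np.arctan2(s['ee_rot'][1,0],s['ee_rot'][0,0])),s['time_s'])
E
python3 look.py d5
```

```text
time_s: 7.3
tcp_pos: [0.5902, -0.0364, 0.0778]
ee_rot: [[0.486, -0.874, -0.0], [-0.874, -0.486, 0.0], [-0.0, -0.0, -1.0]]
wrist_force: [-0.4, 0.2, 0.6]
gripper_width: 0.006
side [0.5518526  0.03081265] 138 (np.float64(108.41), 1139) (np.float64(95.47), 409)
top [0.55335114 0.03174677] 56 (np.float64(14.86), 11635) None
phi -61.00917406016169 r 0.07739667872914442 [-0.81159409 -0.05845597 -0.45785599] -60.86689053899481 7.4
```

View pics/d5.png

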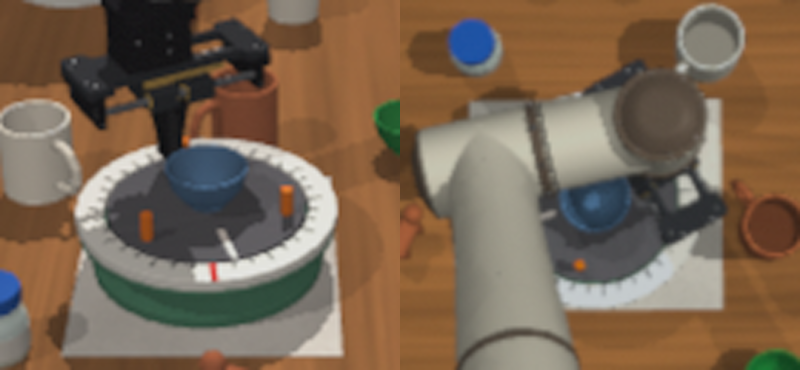

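View pics/d5w.png

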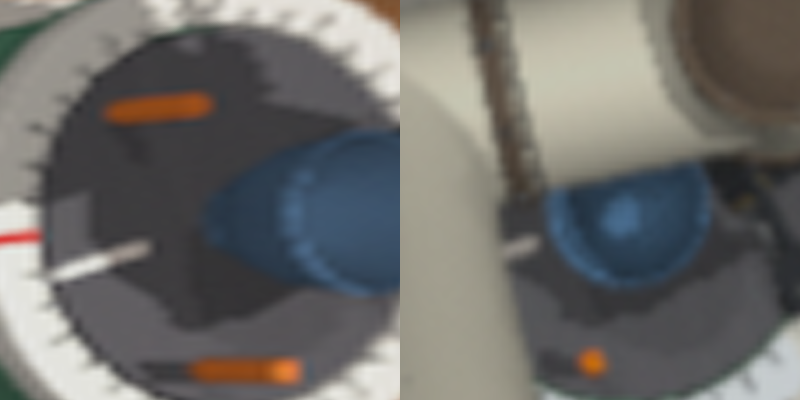

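Side crop: the index mark is at about (228,243), roughly 13° short of the red line at (213,271), and the bowl and posts are clear of the body. I'll push about 10° more, slowly.

```bash
python3 -m inch '[{"fingers":0,"delta_pos":[-0.01,0.27,0],"spin":2},{"fingers":0,"delta_pos":[-0.02,0.54,0],"spin":4},{"fingers":0,"delta_pos":[-0.04,0.82,0],"spin":6},{"fingers":0,"delta_pos":[-0.08,1.09,0],"spin":8},{"fingers":0,"delta_pos":[-0.12,1.35,0],"spin":10},{"fingers":0,"delta_pos":[-0.12,1.35,0],"spin":10},{"fingers":0,"delta_pos":[-0.12,1.35,0],"spin":10},{"fingers":0,"delta_pos":[-0.12,1.35,0],"spin":10}]'; python3 look.py d6
```

```text
time_s: 8.2
tcp_pos: [0.5785, -0.0417, 0.0776]
ee_rot: [[0.327, -0.945, 0.0], [-0.945, -0.327, -0.0], [0.0, -0.0, -1.0]]
wrist_force: [0.9, 0.7, 0.3]
gripper_width: 0.003
side [0.55180252 0.0309286 ] 142 (np.float64(98.77), 1027) (np.float64(95.44), 413)
top [0.55953958 0.03299835] 46 (np.float64(12.94), 11232) None
phi -70.82147827609869 r 0.07750118785567527 [1.58741448 0.39623537 1.10517586] -70.9411874726535 8.3
```

View pics/d6w.png

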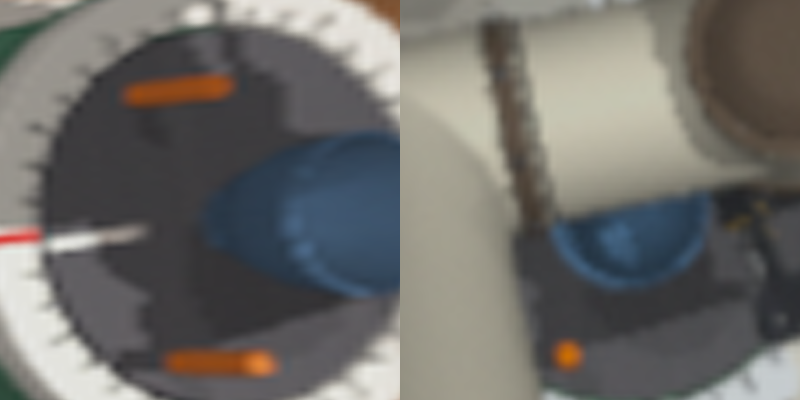

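```bash
python3 -m inch '[{"fingers":0,"delta_pos":[0,0.1,0],"spin":0.8},{"fingers":0,"delta_pos":[0,0.2,0],"spin":1.5},{"fingers":0,"delta_pos":[-0.01,0.3,0],"spin":2.3},{"fingers":0,"delta_pos":[-0.01,0.34,0],"spin":2.5},{"fingers":0,"delta_pos":[-0.01,0.34,0],"spin":2.5},{"fingers":0,"delta_pos":[-0.01,0.34,0],"spin":2.5}]'; python3 look.py d7
```

```text
time_s: 8.9
tcp_pos: [0.5749, -0.0428, 0.0776]
ee_rot: [[0.284, -0.959, -0.0], [-0.959, -0.284, -0.0], [-0.0, 0.0, -1.0]]
wrist_force: [1.0, 1.0, 0.1]
gripper_width: 0.001
side [0.55178022 0.03090018] 139 (np.float64(96.16), 939) (np.float64(95.22), 484)
top [0.55700213 0.03306155] 48 (np.float64(12.05), 10955) None
phi -73.61286611675644 r 0.07749150396957678 [0.43306374 0.37376576 1.83612601] -73.47861641554879 9.0
```

View pics/d7w.png

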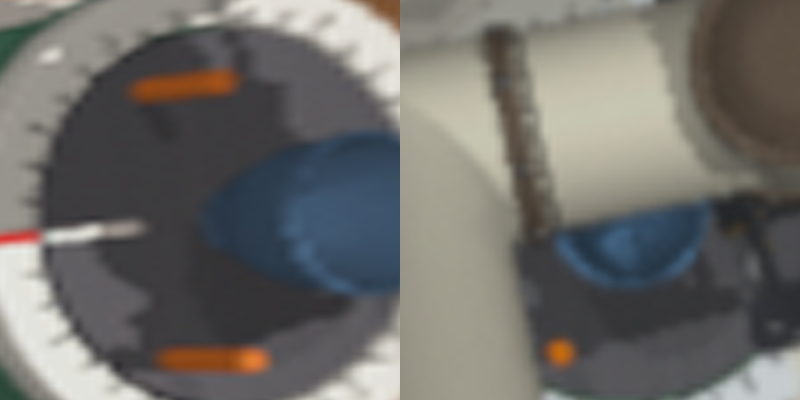

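```bash
python3 -m inch '[{"fingers":0,"delta_pos":[0,-0.5,0],"spin":0},{"fingers":0,"delta_pos":[0,-1,0],"spin":0},{"fingers":0,"delta_pos":[0,-1,-3],"spin":0},{"fingers":0,"delta_pos":[0,-1,-7],"spin":0},{"fingers":0,"delta_pos":[0,-1,-11],"spin":0},{"fingers":0,"delta_pos":[0,-1,-15],"spin":0},{"fingers":0,"delta_pos":[5,-1,-15],"spin":0},{"fingers":0,"delta_pos":[10,-1,-15],"spin":0},{"fingers":0,"delta_pos":[15,-1,-15],"spin":0},{"fingers":0,"delta_pos":[20,-1,-15],"spin":0},{"fingers":0,"delta_pos":[22,-1,-15],"spin":0},{"fingers":0,"delta_pos":[22,-1,-15],"spin":0}]'; python3 look.py d8
```

```text
time_s: 10.2
tcp_pos: [0.647, -0.2541, 0.2257]
ee_rot: [[0.28, -0.96, -0.002], [-0.96, -0.28, 0.0], [-0.001, 0.002, -1.0]]
wrist_force: [0.5, 0.9, 0.6]
gripper_width: 0.003
side [0.55165814 0.03095195] 126 (np.float64(95.75), 1076) (np.float64(95.37), 407)
top [0.55431212 0.03260782] 131 (np.float64(95.59), 612) (np.float64(95.36), 256)
phi -71.63601616052618 r 0.29781324668542397 [ 0.83551324 -0.22241243 -0.27527717] -73.53972171754359 10.3
```

View pics/d8.png

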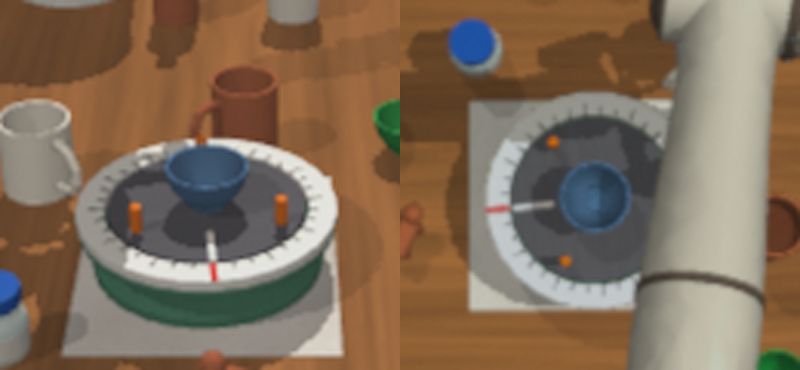

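View pics/d8w.png

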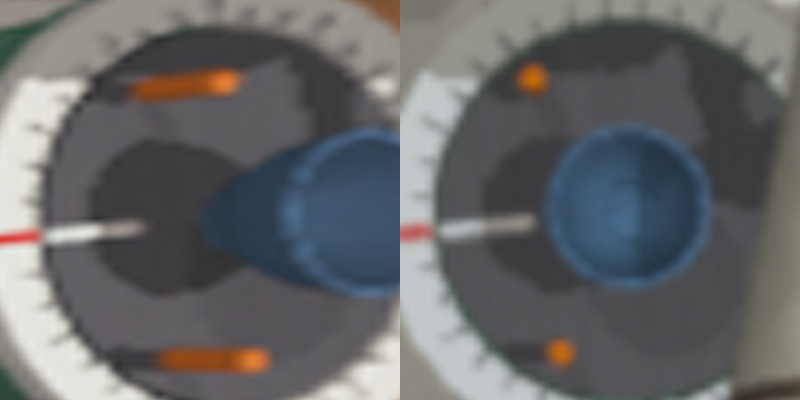

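Both cameras now agree to within 0.4° of alignment. One finer check follows, measuring sideways offset per radius on each mark.

```bash
cat > fine.py <<'E'
from h import *
for n in("top","side"):
    im=capture(n);o=measure(n,im,raypt("top",(252.5,182.5),.064)[:2]);c=o['c']
    th=np.deg2rad(95.4);u=np.array([np.cos(th),np.sin(th)]);t=np.array([-u[1],u[0]])
    L=np.arange(-.008,.0081,.0005)
    def prof(r):
        P=c+r*u+L[:,None]*t;p=proj(n,np.c_[P,np.full(len(L),.064)]).astype(np.float32)
        return cv2.remap(im.astype(np.float32),p[None,:,0],p[None,:,1],cv2.INTER_CUBIC)[0]
    res=[]
    for r in list(np.arange(.060,.093,.004))+list(np.arange(.101,.121,.004)):
        v=prof(r);s=v.min(1) if r<.096 else v[:,0]-v[:,1]
        s=np.clip(s-(s.min()+.35*(s.max()-s.min())),0,None);res.append((r*1e3,1e3*(s*L).sum()/s.sum()))
    res=np.array(res);w=res[:,0]<96
    print(n,res.round(2).tolist())
    for k,m in(('index',w),('target',~w)):
        print(k,'deg rel 95.4:',np.rad2deg(res[m,1]/res[m,0]).mean().round(2),'line',np.polyfit(res[m,0]-96.5,res[m,1],1).round(3))
E
python3 fine.py
```

```text
top [[60.0, 0.14], [64.0, 0.1], [68.0, 0.08], [72.0, 0.04], [76.0, 0.11], [80.0, 0.14], [84.0, 0.45], [88.0, 0.55], [92.0, 0.56], [101.0, -0.25], [105.0, -0.41], [109.0, -0.02], [113.0, 0.03], [117.0, 0.18]]
index deg rel 95.4: 0.17 line [0.016 0.571]
target deg rel 95.4: -0.06 line [ 0.032 -0.501]
side [[60.0, 0.42], [64.0, 0.18], [68.0, 0.11], [72.0, 0.29], [76.0, 0.43], [80.0, 0.43], [84.0, 0.47], [88.0, 0.65], [92.0, 0.38], [101.0, -0.25], [105.0, -0.07], [109.0, -0.11], [113.0, -0.08], [117.0, 0.03]]
index deg rel 95.4: 0.28 line [0.009 0.557]
target deg rel 95.4: -0.05 line [ 0.014 -0.27 ]
```

The index is still about 0.3° (0.5 mm) counter-clockwise of the target in both cameras. With plenty of time left, I'll go back by the same path and push 0.5 mm past the last position.

```bash
python3 -m inch '[{"fingers":0,"delta_pos":[-5,0,0],"spin":0},{"fingers":0,"delta_pos":[-10,0,0],"spin":0},{"fingers":0,"delta_pos":[-15,0,0],"spin":0},{"fingers":0,"delta_pos":[-20,0,0],"spin":0},{"fingers":0,"delta_pos":[-22,0,0],"spin":0},{"fingers":0,"delta_pos":[-22,0,0],"spin":0},{"fingers":0,"delta_pos":[-22,0,4],"spin":0},{"fingers":0,"delta_pos":[-22,0,8],"spin":0},{"fingers":0,"delta_pos":[-22,0,12],"spin":0},{"fingers":0,"delta_pos":[-22,0,14],"spin":0},{"fingers":0,"delta_pos":[-22,0,15],"spin":0},{"fingers":0,"delta_pos":[-22,0,15],"spin":0},{"fingers":0,"delta_pos":[-22,0.4,15],"spin":0},{"fingers":0,"delta_pos":[-22,0.7,15],"spin":0},{"fingers":0,"delta_pos":[-22,0.9,15],"spin":0},{"fingers":0,"delta_pos":[-22,1,15],"spin":0},{"fingers":0,"delta_pos":[-22,1.05,15],"spin":0},{"fingers":0,"delta_pos":[-22,1.05,15],"spin":0},{"fingers":0,"delta_pos":[-22,1.05,15],"spin":0}]' && python3 -m inch '[{"fingers":0,"delta_pos":[0,-0.5,0],"spin":0},{"fingers":0,"delta_pos":[0,-1,0],"spin":0},{"fingers":0,"delta_pos":[0,-1,-3],"spin":0},{"fingers":0,"delta_pos":[0,-1,-7],"spin":0},{"fingers":0,"delta_pos":[0,-1,-11],"spin":0},{"fingers":0,"delta_pos":[0,-1,-15],"spin":0},{"fingers":0,"delta_pos":[5,-1,-15],"spin":0},{"fingers":0,"delta_pos":[10,-1,-15],"spin":0},{"fingers":0,"delta_pos":[15,-1,-15],"spin":0},{"fingers":0,"delta_pos":[20,-1,-15],"spin":0},{"fingers":0,"delta_pos":[22,-1,-15],"spin":0},{"fingers":0,"delta_pos":[22,-1,-15],"spin":0},{"fingers":0,"delta_pos":[22,-1,-15],"spin":0}]'; python3 fine.py; python3 look.py d9
```

```text
time_s: 12.3
tcp_pos: [0.5749, -0.0429, 0.0778]
ee_rot: [[0.285, -0.959, 0.001], [-0.959, -0.285, 0.0], [0.0, -0.001, -1.0]]
wrist_force: [0.1, -0.0, 0.7]
gripper_width: 0.005
time_s: 13.6
tcp_pos: [0.6465, -0.2513, 0.2266]
ee_rot: [[0.283, -0.959, -0.001], [-0.959, -0.283, 0.001], [-0.001, 0.001, -1.0]]
wrist_force: [-0.2, 0.5, -0.7]
gripper_width: 0.005
top [[60.0, 0.19], [64.0, 0.13], [68.0, 0.12], [72.0, 0.06], [76.0, 0.07], [80.0, 0.14], [84.0, 0.41], [88.0, 0.49], [92.0, 0.6], [101.0, -0.28], [105.0, -0.47], [109.0, -0.09], [113.0, 0.03], [117.0, 0.13]]
index deg rel 95.4: 0.17 line [0.014 0.533]
target deg rel 95.4: -0.08 line [ 0.033 -0.542]
side [[60.0, 0.39], [64.0, 0.15], [68.0, 0.09], [72.0, 0.26], [76.0, 0.39], [80.0, 0.4], [84.0, 0.44], [88.0, 0.66], [92.0, 0.38], [101.0, -0.27], [105.0, -0.1], [109.0, -0.11], [113.0, -0.11], [117.0, -0.0]]
index deg rel 95.4: 0.26 line [0.01  0.549]
target deg rel 95.4: -0.06 line [ 0.013 -0.288]
side [0.55167595 0.03090463] 123 (np.float64(95.75), 1074) (np.float64(95.38), 408)
top [0.55434339 0.03256567] 131 (np.float64(95.62), 609) (np.float64(95.38), 258)
phi -71.58158331166302 r 0.29646056835336354 [ 0.02657192 -0.23628634  0.29608754] -73.3870157541263 13.8
```

View pics/d9.png

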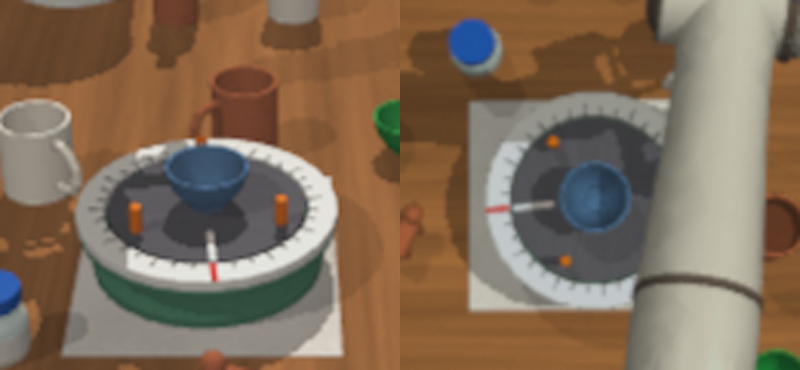

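The wheel did not move; the finger only just reached the post. I'll repeat once, 0.6 mm further.

```bash
python3 -m inch '[{"fingers":0,"delta_pos":[-5,0,0],"spin":0},{"fingers":0,"delta_pos":[-10,0,0],"spin":0},{"fingers":0,"delta_pos":[-15,0,0],"spin":0},{"fingers":0,"delta_pos":[-20,0,0],"spin":0},{"fingers":0,"delta_pos":[-22,0,0],"spin":0},{"fingers":0,"delta_pos":[-22,0,0],"spin":0},{"fingers":0,"delta_pos":[-22,0,4],"spin":0},{"fingers":0,"delta_pos":[-22,0,8],"spin":0},{"fingers":0,"delta_pos":[-22,0,12],"spin":0},{"fingers":0,"delta_pos":[-22,0,14],"spin":0},{"fingers":0,"delta_pos":[-22,0,15],"spin":0},{"fingers":0,"delta_pos":[-22,0,15],"spin":0},{"fingers":0,"delta_pos":[-22,0.4,15],"spin":0},{"fingers":0,"delta_pos":[-22,0.7,15],"spin":0},{"fingers":0,"delta_pos":[-22,0.9,15],"spin":0},{"fingers":0,"delta_pos":[-22,1,15],"spin":0},{"fingers":0,"delta_pos":[-22,1.06,15],"spin":0},{"fingers":0,"delta_pos":[-22,1.06,15],"spin":0},{"fingers":0,"delta_pos":[-22,1.06,15],"spin":0},{"fingers":0,"delta_pos":[-22,1.06,15],"spin":0}]' && python3 -m inch '[{"fingers":0,"delta_pos":[0,-0.5,0],"spin":0},{"fingers":0,"delta_pos":[0,-1,0],"spin":0},{"fingers":0,"delta_pos":[0,-1,-3],"spin":0},{"fingers":0,"delta_pos":[0,-1,-7],"spin":0},{"fingers":0,"delta_pos":[0,-1,-11],"spin":0},{"fingers":0,"delta_pos":[0,-1,-15],"spin":0},{"fingers":0,"delta_pos":[5,-1,-15],"spin":0},{"fingers":0,"delta_pos":[10,-1,-15],"spin":0},{"fingers":0,"delta_pos":[15,-1,-15],"spin":0},{"fingers":0,"delta_pos":[20,-1,-15],"spin":0},{"fingers":0,"delta_pos":[22,-1,-15],"spin":0},{"fingers":0,"delta_pos":[22,-1,-15],"spin":0},{"fingers":0,"delta_pos":[22,-1,-15],"spin":0}]'; python3 fine.py|grep deg; python3 look.py d10; python3 -c "
import cv2
from station import *
for n in('top','side'): cv2.imwrite(f'pics/{n}10.png',cv2.resize(capture(n)[:,:,::-1],(768,576)))"
```

```text
time_s: 15.8
tcp_pos: [0.5743, -0.043, 0.0777]
ee_rot: [[0.284, -0.959, 0.001], [-0.959, -0.284, 0.0], [0.0, -0.001, -1.0]]
wrist_force: [0.9, 1.0, 0.2]
gripper_width: 0.006
time_s: 17.1
tcp_pos: [0.6457, -0.2514, 0.2264]
ee_rot: [[0.283, -0.959, -0.002], [-0.959, -0.283, 0.001], [-0.001, 0.002, -1.0]]
wrist_force: [1.2, 1.3, 0.2]
gripper_width: 0.0
index deg rel 95.4: -0.15 line [ 0.001 -0.171]
target deg rel 95.4: -0.05 line [ 0.033 -0.504]
index deg rel 95.4: -0.17 line [-0.013 -0.51 ]
target deg rel 95.4: -0.03 line [ 0.013 -0.22 ]
side [0.55163729 0.03107757] 126 (np.float64(95.21), 916) (np.float64(95.38), 409)
top [0.55437329 0.03246683] 128 (np.float64(95.28), 609) (np.float64(95.39), 262)
phi -71.70314757426871 r 0.2963894528968164 [-0.15817731  0.32289747  0.4005711 ] -73.38398285221541 17.3
```

View pics/d10.png

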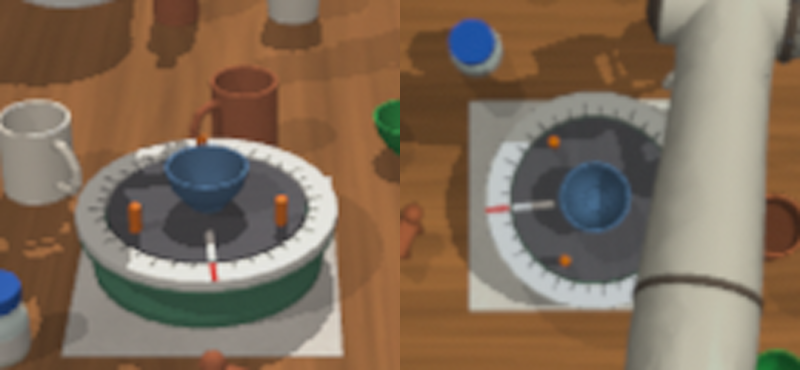

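View pics/side10.png

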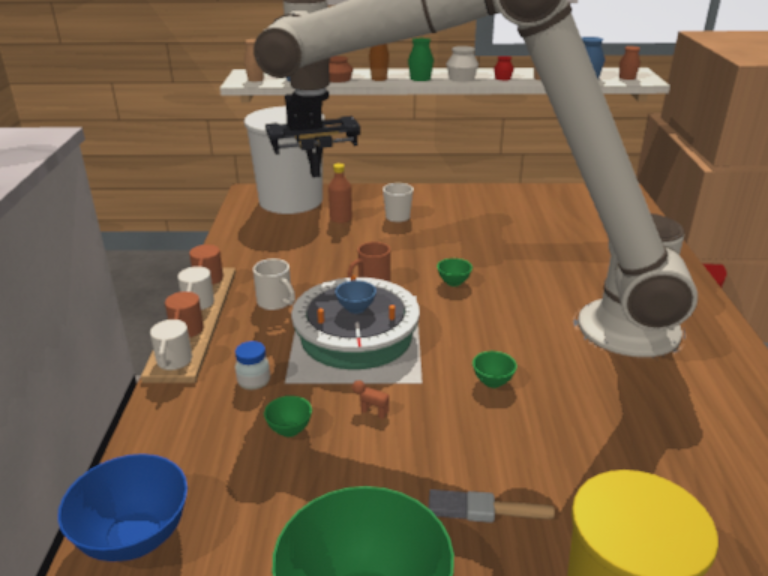

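The index and red line now line up within about 0.1° in both views. Everything else is where it was, and the hand is clear.

```bash
python3 -c "
from station import *
print(finish_job())"
```

```text
the job is handed in; nothing more can be done
None
```

The wheel's white index mark now lines up with the red line on the scale collar, to about 0.1° in both cameras. I turned it about 129° clockwise by pushing one post (post_b, opposite the index) with the shut fingertips, then took the hand away and handed the job in at about 17 s.

- **Alignment:** the last two measurements put the index 0.10–0.11° (top camera) and 0.14–0.17° (side camera) clockwise of the target. The camera calibration and the thickness of the lines limit how exactly this can be read.
- **Fine adjustment:** after the main push the index was still about 0.3° short. The first corrective nudge (0.5 mm) did not move the wheel; a second, 0.6 mm further, did.
- **Surroundings:** the final pictures show the bowl still in the middle of the wheel and the bystanders where they were. Part of the clay mug is hidden by the arm in the last top view, but it looks unmoved from the side. The wrist force readings I took stayed at about 2 N or less.

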